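Clear the potter's wheel and hold the profile arm in against its spring

TASK

Clear the wheel for forming: sort what lies on the white plaster disc, both clay teapot lids into the round plastic tub and the modelling knife into the long wooden tray, lying flat. Only then swing the spring-loaded profile arm (the steel arm with the upright handle) in over the wheel until it is wound up against its stop, and finish while still holding it there, because it springs back if let go. Leave the mug, the plaster mould and the jar alone.

Things in the scene. Friction and masses are not known exactly. Their poses are not given: they have to be found in the camera images.
- stand: fixed wheel stand: dark steel base plate (100 x 290 mm, 10 mm thick), low round wheel and steel pivot column. Origin on the bench under the wheel's axis. Its +y axis points from the wheel's axis to the pivot column, 200 mm away. A 12 mm stop post, 104 mm tall, stands beside the column at x +14, y +148 mm.
- bat: white plaster disc on the wheel, fixed, 220 mm across, 15 mm thick, its top 45 mm above the bench; the things to sort lie on it. Origin: centre of its underside, on the wheel's axis.
- pivot (a point): point on the arm's upright pivot axis, 109 mm above the bench, at the top of the column (hub 40 mm across). The arm turns about this vertical axis.
- profile_arm (a joint): angle of the steel profile arm about the pivot, rad. 0: sprung back, parked beside the wheel on the side nearer the robot, where it rests at the start. It grows as the arm swings counterclockwise seen from above, away from the robot and in over the wheel; 1.0: hard against the stop, the handle above the wheel's centre. A coil spring drives it back to 0 all the time: about 2.3 N at the handle at 0, 6.8 N at 1.0. No latch: it springs back when let go.
- handle (a point): centre of the top end of the arm's upright round wooden handle: 16 mm across, 104 to 164 mm above the bench (this point at 164 mm), 200 mm from the pivot axis. The arm is a 16 mm square bar, 88 to 104 mm above the bench; beneath its outer half hangs a thin wooden profile blade down to 54 mm above the bench, 9 mm over the plaster disc, so it would sweep anything lying there. The frame turns with the arm, x pointing from the pivot outwards along it.
- lid1: unglazed clay teapot lid, loose, about 50 g: round disc 48 mm across and 7 mm thick with an upright round knob on top, 20 mm across from 10 to 34 mm above the underside. Origin: centre of its underside, z up along the knob.
- lid2: second teapot lid, just like lid1
- knife: potter's modelling knife, loose, about 40 g, lying flat along its x: wooden handle 88 long, 16 wide, 14 mm thick, from x -65 to +23 mm, then a thin steel blade (12 x 4 mm) to x +65 mm. Origin: on the underside, midway along the 130 mm length; z up.
- tub: round open white plastic tub for lids, fixed on the bench, 130 mm across the rim, 55 mm tall, wall 4 mm, floor 5 mm thick. Origin: centre of its underside.
- tray: long open wooden tray for hand tools, fixed on the bench, 180 (x) by 100 (y) by 35 mm tall, wall and floor 5 mm. Origin: centre of its underside; x along the long side.
- mug: white ceramic mug, 80 mm across, 90 mm tall, with a handle. It is not part of the job: leave it where it stands. Position is the centre of its underside.
- mould: open white plaster mould block, 70 x 70 x 60 mm tall. It is not part of the job: leave it where it stands. Position is the centre of its underside.
- jar: closed glass jar, 70 mm across, 100 mm tall. It is not part of the job: leave it where it stands. Position is the centre of its underside.

How it is judged:
On the way, in this order (a step that is already met when the one before it is completed fails the run):
1. both lids lie in the tub and the knife lies flat in the tray, let go, with the arm still parked (horizontal distance between each of lid1, lid2 and tub below 0.061 m and z of lid1 in the frame of tub between 0 and 0.055 m and linear speed of each of lid1, lid2, knife below 0.05 m/s and contact force between the fingers and lid1 below 0.3 N and z of lid2 in the frame of tub between 0 and 0.055 m and contact force between the fingers and lid2 below 0.3 N and x of knife in the frame of tray between -0.05 and 0.05 m and y of knife in the frame of tray between -0.046 and 0.046 m and z of knife in the frame of tray below 0.024 m and angle between knife's own x axis and vertical between 1.45 and 1.69 rad and contact force between the fingers and knife below 0.3 N and value of joint profile_arm below 0.5 rad), for 0.2 s.
2. the profile arm is swung in to its stop (value of joint profile_arm above 0.94 rad), for 0.3 s.
At the end, for the whole second after the job is handed in: Lids let go in the tub (within 61 mm of its axis, under 55 mm up); knife let go flat in the tray (7 deg; middle within 50 mm along, 46 mm across; under 24 mm up); all at rest; the robot holds the profile arm at its stop: above 0.94 rad, pressed with over 2 N (horizontal distance between each of lid1, lid2 and tub below 0.061 m and z of lid1 in the frame of tub between 0 and 0.055 m and linear speed of each of lid1, lid2, knife below 0.05 m/s and contact force between the fingers and lid1 below 0.3 N and z of lid2 in the frame of tub between 0 and 0.055 m and contact force between the fingers and lid2 below 0.3 N and x of knife in the frame of tray between -0.05 and 0.05 m and y of knife in the frame of tray between -0.046 and 0.046 m and z of knife in the frame of tray below 0.024 m and angle between knife's own x axis and vertical between 1.45 and 1.69 rad and contact force between the fingers and knife below 0.3 N and value of joint profile_arm above 0.94 rad and contact force between any of the fingers, the arm and profile_arm above 2 N); the arm keeps its last pose, push and grip.
It fails at once if the mug, the mould or the jar is shifted by more than 30 mm (distance of any of mug, mould, jar from where it was at the start of the episode above 0.03 m).
It fails at once if the arm is swung in by more than 0.6 rad while anything still lies on the wheel (value of joint profile_arm above 0.6 rad and ((horizontal distance between lid1 and bat below 0.11 m and height (world z) of lid1 below 0.08 m) or (horizontal distance between lid2 and bat below 0.11 m and height (world z) of lid2 below 0.08 m) or (horizontal distance between knife and bat below 0.11 m and height (world z) of knife below 0.08 m))).
It also fails if it takes over 72 s, if anything falls off the work surface, if the arm or the gripper's body presses on something with over 40 N, if the wrist force passes 120 N, or if a joint passes its speed limit or range.

ROBOT

A 6-joint arm with a two-finger parallel gripper is mounted at the origin on the work surface. World frame = base frame: x ahead of the robot, y to its left, z up, the work surface at z = 0. Lengths are in m, angles in rad, forces in N, time in s.
With the tool pointing down it reaches from about 0.375 to 0.975 m from the base axis. Payload 3.8 kg.
Tool frame: the origin (TCP) lies at the very end of the fingers, on their centre line; the grasp point (between the pads) lies 19 mm behind it; z points along the fingers, y is the line along which they close (so a half turn about z gives the same grasp; the last joint's range is limited). The gripper opens to 88 mm and grips with 3 to 60 N. Pads are 18 mm wide; open, the fingers measure 123 mm over their backs; the gripper's body (75 mm by 187 mm) begins 45 mm behind the grasp point.
Start: joints at [1.255, 0.264, 1.604, -0, 1.274, -0.037], TCP at [0.186, 0.649, 0.239] pointing down, gripper open.
Joint ranges: [-2.63, 2.63], [-0.94, 2.18], [0.31, 2.57], [-1.31, 4.45], [0, 2.66], [-2.55, 2.55]. Speed limits (rad/s): [2.57, 2.57, 3.14, 3.14, 3.14, 3.14].

INTERFACE

Orientations are given as [roll, pitch, yaw] about the fixed x, y, z axes, in that order (R = Rz(yaw) Ry(pitch) Rx(roll)).
In Python, from plant import env gives the robot as it stands.
- The arm moves only by the tool step_arm, never from a script. Its argument "commands" is a list of rows, each a list of 6 numbers: the shift along the world's x, y, z in cm, then the turn, a rotation vector about the world's x, y, z in rad. A call has 1 to 12 rows; each row shifts and turns the commanded pose from where the row before left it; what a row does not reach is not made up. A row lasts 1/10 s, in which the tool goes at most 50 mm and 8.59 degrees, less where a joint would pass 70% of its speed; a pose out of reach is approached as far as the arm can. A call with a gripper value outside its range is refused whole. "fingers" is the gripper's target within -1 to 1 (fully open at 1, half-way at 0, shut at -1), set as the call begins (left out, the last holds). The fingers move at their own pace and stop on an object; "newtons" is the grip in N (left out, the last holds). Time passes only in rows, so rows that do not move let the fingers close. It gives the time, the measured TCP pose, the force, the opening and the grip force at its end, in the units of the state.
- env.read_state(): the state, without advancing time (a new reading comes with each control period).
- env.get_image(name): name is "scene" or "top" or "wrist"; returns a dict with "img" (384x512x3 uint8, red, green, blue), "fx", "fy", "cx", "cy" (pixels), "R" (3x3) and "t" (3): a world point X has camera coordinates R X + t; the wrist camera has in their place "tool_from_camera" (4x4, takes a point from camera to tool coordinates, whose origin is the TCP and whose axes are the flange's). Camera axes: x right, y down, z forward; pixel columns grow to the right and rows downward; lengths in m; the calibration is good to about 2 mm. The wrist camera is an equidistant fisheye: a pixel r from the principal point sees the ray r / f radians off the axis. A picture is of the moment at which its call begins: read the wrist's pose just before it. There is no depth.
- env.hand_in(): hands the job in; it is judged then, once.
The state is a dict: "t": time; "joint_pos": joint angles; "dq": joint speeds; "joint_efforts": joint torques, N m; "tcp_pos": TCP position; "tcp_rot": TCP orientation; "force": force on the tool from outside, world axes, zero at the start; "wrist_torque": the same for the moment, N m; "grip_width": finger opening in m; "grasp_force": force on a finger pad.
Only numpy, scipy, OpenCV 4.12 (cv2) and the standard library are available. Lean on these libraries where they do the work, as an engineer would, in place of code of your own. Each camera call takes 0.05 s, during which the arm holds its last target. There are 200 camera calls.

## Working session

There is one attempt and no reset: what is moved stays moved. The work goes in short steps, Python scripts to look and compute and a tool call to move; the robot and the scene stay as the last step left them, time stands still between calls to the robot, and variables do not carry over. Pictures are saved under pics/ and viewed, at most 10 in all, crops included, and the job is handed in when it is done.

Besides the shell and the picture viewer there is one more tool, called after "Emit:" as name(argument=value, ...), one argument or row to a line, values as JSON. step_arm: Moves the arm, as the interface text tells. Its arguments: {"type":"object","properties":{"commands":{"type":"array"},"fingers":{"type":"number"},"newtons":{"type":"number"}},"required":["commands"]}

```bash
mkdir -p pics; cat > h.py <<'E'
import numpy as np, cv2, pickle
from plant import env
def snap(name,fn):
    d=env.get_image(name); pickle.dump(d,open(f'pics/{fn}.pkl','wb')); cv2.imwrite(f'pics/{fn}.png',cv2.resize(d['img'][:,:,::-1],None,fx=1.5625,fy=1.5625,interpolation=cv2.INTER_CUBIC)); return d
def w(fn,u,v,z,s=1.5625):
    d=pickle.load(open(f'pics/{fn}.pkl','rb')); R=np.array(d['R']);t=np.array(d['t'])
    r=R.T@np.array([((u+.5)/s-.5-d['cx'])/d['fx'],((v+.5)/s-.5-d['cy'])/d['fy'],1]); c=-R.T@t
    return (c+r*(z-c[2])/r[2]).round(4)
E
python3 - <<'E'
from h import *
for n in('top','scene'):
    d=snap(n,n+'0'); print(n,d['fx'],-np.array(d['R']).T@d['t'],np.array(d['R']).round(2).tolist())
print(env.read_state())
E
```

```text
top 417.9004820700525 [0.33804021 0.00311055 1.38988302] [[-0.02, -1.0, -0.01], [-0.99, 0.02, -0.16], [0.16, 0.0, -0.99]]
scene 367.39746073601174 [ 1.29391326 -0.36372524  0.62362998] [[0.46, 0.89, -0.02], [0.45, -0.26, -0.86], [-0.76, 0.39, -0.52]]
{'t': 0.1, 'joint_pos': array([ 1.25507406e+00,  2.64678878e-01,  1.60517925e+00, -5.26482232e-07,
        1.27371798e+00, -3.69239586e-02]), 'dq': array([-0.00200187, -0.00039446, -0.00238763,  0.00061651, -0.00116992,
        0.00010301]), 'joint_efforts': array([ 7.16193354e-04, -5.03611600e+01, -3.58077335e+01,  7.31517957e-02,
        2.32059049e-02, -5.40721157e-05]), 'tcp_pos': array([0.18558509, 0.64834095, 0.23754322]), 'tcp_rot': array([-3.13961053e+00, -7.27174843e-05,  2.86279443e+00]), 'force': array([-0.45957252,  0.89169192, -0.14535057]), 'wrist_torque': array([ 0.00928553,  0.06563768, -0.00888293]), 'grasp_force': 0.0, 'grip_width': 0.08818584732889116}
```

View pics/top0.png

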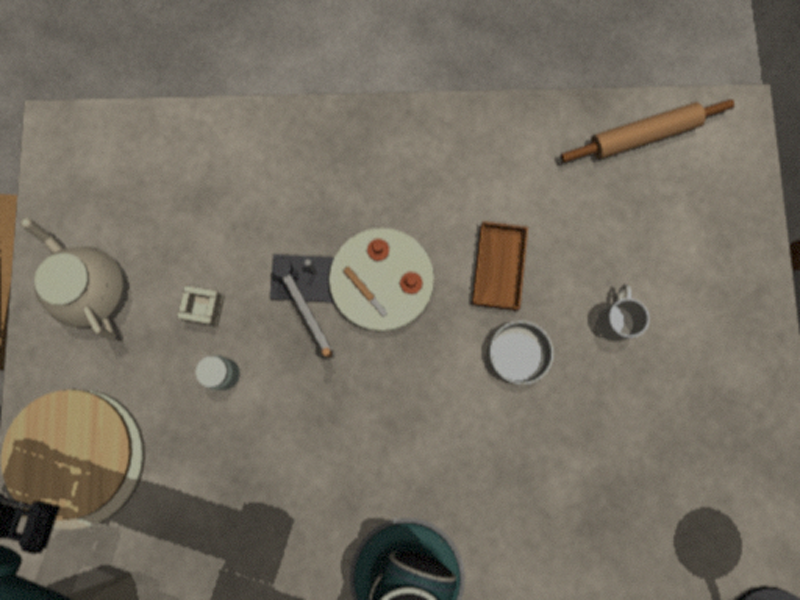

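View pics/scene0.png

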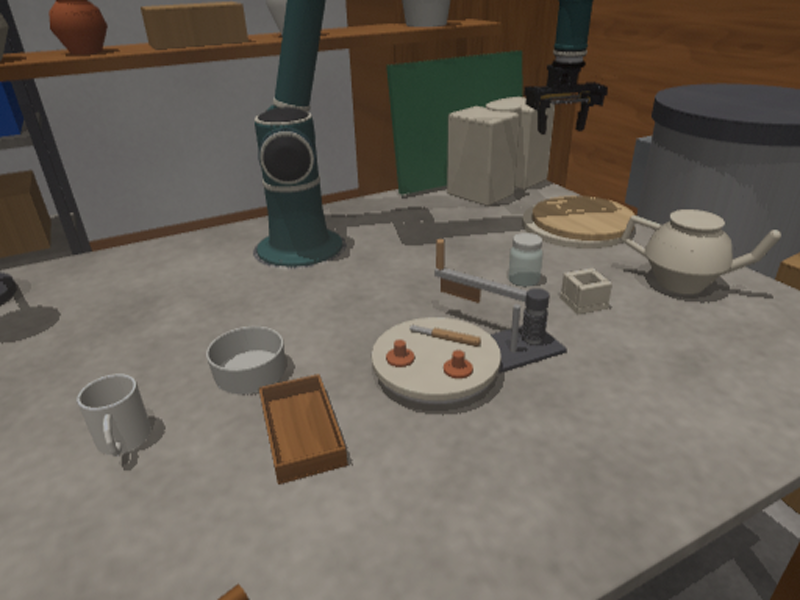

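The top view shows the bat at about (382,279), the lids at (378,250) and (411,283), and the knife from (346,269) to (384,315). The pivot is at (288,273), the handle at (325,352), the tub at (520,353) and the tray at (499,266). I'll enlarge that area.

```bash
python3 - <<'E'
from h import *
d=pickle.load(open('pics/top0.pkl','rb'))
c=d['img'][130:258,165:365,::-1]
cv2.imwrite('pics/crop.png',cv2.resize(c,None,fx=4,fy=4,interpolation=cv2.INTER_CUBIC))
E
```

```text
(no output)
```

View pics/crop.png

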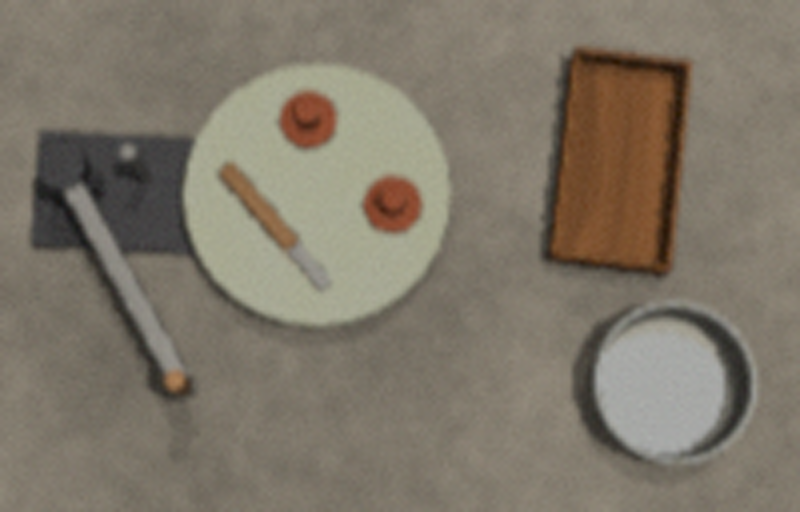

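The crop shows lid 1's disc at (308,119) and lid 2's at (393,204). The knife runs from its handle end at (227,170) to its tip at (323,284). The tub rim is centred on (674,383), the tray corners are (575,49), (690,63), (668,272) and (549,262), and the handle top is at (175,381).

```bash
python3 - <<'E'
from h import *
for n,x,y,z in [('lid1',308,119,.052),('lid1knob',306,111,.079),('lid2',393,204,.052),('lid2knob',392,197,.079),('kh',227,170,.059),('kt',323,284,.052),('kmid',293,243,.055),('bat',317,194,.045),('tub',674,383,.055),('t1',575,49,.035),('t2',690,63,.035),('t3',668,272,.035),('t4',549,262,.035),('handle',175,381,.164),('pivot',74,187,.109)]:
    print(n,w('top0',165+(x+.5)/4-.5,130+(y+.5)/4-.5,z,1))
s=env.read_state(); d=env.get_image('wrist'); print(s['t'],d['tool_from_camera'],d['fx'])
E
```

```text
lid1 [0.6704 0.0459 0.052 ]
lid1knob [0.6703 0.0465 0.079 ]
lid2 [ 0.5978 -0.0222  0.052 ]
lid2knob [ 0.5982 -0.0211  0.079 ]
kh [0.6275 0.1123 0.059 ]
kt [0.5331 0.0359 0.052 ]
kmid [0.5668 0.0596 0.055 ]
bat [0.6088 0.0397 0.045 ]
tub [ 0.4468 -0.243   0.055 ]
t1 [ 0.7299 -0.1781  0.035 ]
t2 [ 0.7156 -0.2736  0.035 ]
t3 [ 0.5395 -0.2464  0.035 ]
t4 [ 0.5499 -0.1493  0.035 ]
handle [0.4472 0.1431 0.164 ]
pivot [0.6057 0.228  0.109 ]
0.1 [[-7.74462577e-04 -9.66364866e-01 -2.57173767e-01  6.63706949e-02]
 [ 9.99999426e-01 -9.38913887e-04  5.16659462e-04  7.58238749e-05]
 [-7.40745573e-04 -2.57173220e-01  9.66365038e-01 -1.46430203e-01]
 [ 0.00000000e+00  0.00000000e+00  0.00000000e+00  1.00000000e+00]] 297.3186396354542
```

Emit:
step_arm(
  commands=[
    [2.4, -3, 0, 0, 0, -0.065],
    [2.4, -3, 0, 0, 0, -0.065],
    [2.4, -3, 0, 0, 0, -0.065],
    [2.4, -3, 0, 0, 0, -0.065],
    [2.4, -3, 0, 0, 0, -0.065],
    [2.4, -3, 0, 0, 0, -0.065],
    [2.4, -3, 0, 0, 0, -0.065],
    [2.4, -3, 0, 0, 0, -0.065],
    [2.4, -3, 0, 0, 0, -0.065],
    [2.4, -3, 0, 0, 0, -0.065],
    [2.4, -3, 0, 0, 0, -0.065],
    [2.4, -3, 0, 0, 0, -0.065],
  ],
  fingers=-0.1,
  newtons=15,
)

```text
t: 1.35
tcp_pos: [0.4743, 0.2874, 0.2385]
tcp_rot: [-3.141, -0.0, 2.08]
force: [-0.3, 1.1, 0.1]
grip_width: 0.0397
grasp_force: 0.0
```

Emit:
step_arm(
  commands=[
    [2.4, -3, 0, 0, 0, -0.065],
    [2.4, -3, 0, 0, 0, -0.065],
    [2.4, -3, 0, 0, 0, -0.065],
    [2.4, -3, 0, 0, 0, -0.065],
    [2.4, -3, 0, 0, 0, -0.065],
    [2.4, -3, 0, 0, 0, -0.065],
    [2.4, -3, 0, 0, 0, -0.065],
    [2.4, -3, 0, 0, 0, -0.057],
    [0, 0, 0, 0, 0, 0],
    [0, 0, 0, 0, 0, 0],
  ],
)

```text
t: 2.35
tcp_pos: [0.6656, 0.0482, 0.2379]
tcp_rot: [-3.14, -0.0, 1.569]
force: [0.4, 0.7, -0.7]
grip_width: 0.0399
grasp_force: 0.0
```

```bash
cat >> h.py <<'E'
from scipy.spatial.transform import Rotation as Ro
def wsnap(fn):
    s=env.read_state(); d=env.get_image('wrist'); d['s']=s; pickle.dump(d,open(f'pics/{fn}.pkl','wb'))
    cv2.imwrite(f'pics/{fn}.png',cv2.resize(d['img'][:,:,::-1],None,fx=1.5625,fy=1.5625,interpolation=cv2.INTER_CUBIC)); print(s['t'],s['tcp_pos'].round(4),s['tcp_rot'].round(3),s['joint_pos'].round(2))
def ww(fn,u,v,z,s=1.5625):
    d=pickle.load(open(f'pics/{fn}.pkl','rb')); T=np.eye(4); T[:3,:3]=Ro.from_euler('xyz',d['s']['tcp_rot']).as_matrix(); T[:3,3]=d['s']['tcp_pos']; T=T@np.array(d['tool_from_camera'])
    p=np.array([((u+.5)/s-.5-d['cx'])/d['fx'],((v+.5)/s-.5-d['cy'])/d['fy']]); th=np.hypot(*p)
    r=T[:3,:3]@np.array([*(p/th*np.sin(th)),np.cos(th)]); c=T[:3,3]
    return (c+r*(z-c[2])/r[2]).round(4)
E
python3 -c "
from h import *
wsnap('w1')"
```

```text
2.35 [0.6656 0.0482 0.2379] [-3.14  -0.     1.569] [0.03 0.25 1.62 0.   1.27 0.04]
```

View pics/w1.png

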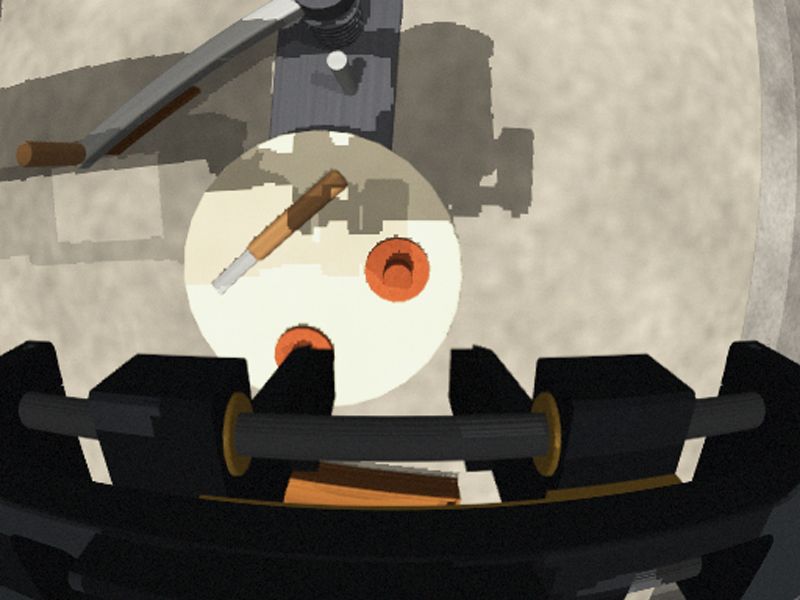

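The wrist view shows lid 1's disc centred at (397,269), the knife from (340,176) to (219,286), lid 2 near (304,356), and the stop post top at (337,60).

```bash
python3 -c "
from h import *
for n,u,v,z in [('l1',397,269,.052),('knob',398,274,.079),('l2',304,356,.052),('kh',340,176,.059),('kt',219,286,.05),('bl',184,280,.045),('br',461,270,.045),('bt',322,131,.045),('post',337,60,.104),('hand',24,153,.164)]: print(n,ww('w1',u,v,z))"
```

```text
l1 [0.6688 0.0478 0.052 ]
knob [0.6692 0.0497 0.079 ]
l2 [ 0.5965 -0.0208  0.052 ]
kh [0.6292 0.1155 0.059 ]
kt [0.531  0.0352 0.05  ]
bl [0.4983 0.0392 0.045 ]
br [0.7169 0.0457 0.045 ]
bt [0.6147 0.1492 0.045 ]
post [0.6325 0.1873 0.104 ]
hand [0.4474 0.1448 0.164 ]
```

Emit:
step_arm(
  commands=[
    [0.35, 0, -3, 0, 0, 0],
    [0, 0, -4, 0, 0, 0],
    [0, 0, -4, 0, 0, 0],
    [0, 0, -4, 0, 0, 0],
    [0, 0, -2, 0, 0, 0],
    [0, 0, -1, 0, 0, 0],
    [0, 0, 0, 0, 0, 0],
  ],
)

```text
t: 3.1
tcp_pos: [0.6675, 0.0501, 0.0572]
tcp_rot: [-3.138, -0.0, 1.572]
force: [0.2, -0.7, -0.0]
grip_width: 0.0394
grasp_force: 0.0
```

Emit:
step_arm(
  commands=[
    [0, 0, 0, 0, 0, 0],
    [0, 0, 0, 0, 0, 0],
    [0, 0, 0, 0, 0, 0],
    [0, 0, 0, 0, 0, 0],
    [0, 0, 0, 0, 0, 0],
  ],
  fingers=-1,
)

```text
t: 3.6
tcp_pos: [0.6707, 0.0491, 0.0609]
tcp_rot: [3.138, -0.0, 1.571]
force: [-1.7, 1.3, 6.2]
grip_width: 0.0193
grasp_force: 15.1
```

Emit:
step_arm(
  commands=[
    [0, 0, 2, 0, 0, 0],
    [0, 0, 4, 0, 0, 0],
    [0, 0, 4, 0, 0, 0],
    [-2.2, -2.7, 2, 0, 0, 0],
    [-2.2, -2.7, 0, 0, 0, 0],
    [-2.2, -2.7, 0, 0, 0, 0],
    [-2.2, -2.7, 0, 0, 0, 0],
    [-2.2, -2.7, 0, 0, 0, 0],
    [-2.2, -2.7, 0, 0, 0, 0],
    [-2.2, -2.7, 0, 0, 0, 0],
    [-2.2, -2.7, 0, 0, 0, 0],
    [-2.2, -2.7, 0, 0, 0, 0],
  ],
)

```text
t: 4.8
tcp_pos: [0.4701, -0.1951, 0.1789]
tcp_rot: [3.141, 0.0, 1.571]
force: [-0.3, -1.0, -1.3]
grip_width: 0.0191
grasp_force: 15.0
```

Emit:
step_arm(
  commands=[
    [-2.2, -2.4, 0, 0, 0, 0],
    [0, 0, 0, 0, 0, 0],
    [0, 0, 0, 0, 0, 0],
  ],
)

```text
t: 5.1
tcp_pos: [0.4489, -0.2185, 0.1789]
tcp_rot: [3.141, -0.0, 1.569]
force: [0.1, -0.2, -0.3]
grip_width: 0.0195
grasp_force: 15.0
```

```bash
python3 -c "
from h import *
wsnap('w2')"
```

```text
5.1 [ 0.4489 -0.2185  0.1789] [ 3.141 -0.     1.569] [-0.5  -0.02  2.04  0.    1.13 -0.5 ]
```

View pics/w2.png

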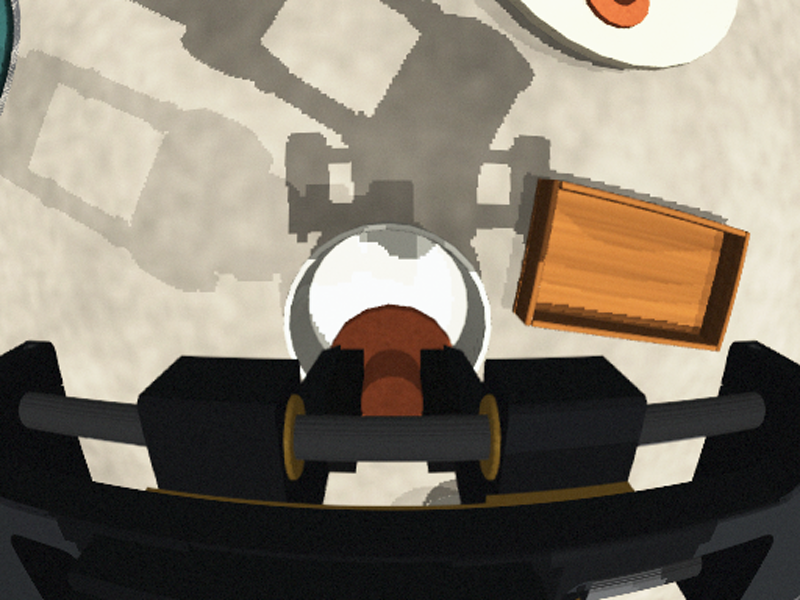

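Lid 1 is held squarely. The tub rim spans columns 284–490 at row 325, with its far edge at (388,224). The tray's top corners are (540,180), (748,232), (719,350) and (517,317).

```bash
python3 -c "
from h import *
for n,u,v,z in [('l',284,325,.055),('r',490,325,.055),('t',388,224,.055),('a',540,180,.035),('b',748,232,.035),('c',719,350,.035),('d',524,322,.035)]: print(n,ww('w2',u,v,z))"
```

```text
l [ 0.3814 -0.2416  0.055 ]
r [ 0.5097 -0.242   0.055 ]
t [ 0.4465 -0.1798  0.055 ]
a [ 0.5437 -0.152   0.035 ]
b [ 0.728  -0.1772  0.035 ]
c [ 0.7152 -0.2745  0.035 ]
d [ 0.5379 -0.2468  0.035 ]
```

Emit:
step_arm(
  commands=[
    [0, 0, -3, 0, 0, 0],
    [-0.2, 0, -4, 0, 0, 0],
    [0, 0, -4, 0, 0, 0],
    [0, 0, -3, 0, 0, 0],
    [0, 0, -1.6, 0, 0, 0],
    [0, 0, 0, 0, 0, 0],
    [0, 0, 0, 0, 0, 0],
  ],
)

```text
t: 5.85
tcp_pos: [0.448, -0.2174, 0.0227]
tcp_rot: [-3.141, -0.0, 1.572]
force: [0.2, -0.2, -0.2]
grip_width: 0.0193
grasp_force: 15.0
```

Emit:
step_arm(
  commands=[
    [0, 0, 0, 0, 0, 0],
    [0, 0, 0, 0, 0, 0],
    [0, 0, 0, 0, 0, 0],
    [0, 0, 2, 0, 0, 0],
    [0, 0, 4, 0, 0, 0],
    [0, 0, 4, 0, 0, 0],
    [0, 0, 4, 0, 0, 0],
  ],
  fingers=-0.1,
)

```text
t: 6.55
tcp_pos: [0.447, -0.218, 0.1646]
tcp_rot: [3.141, 0.0, 1.571]
force: [0.3, 0.6, -0.7]
grip_width: 0.0396
grasp_force: 0.0
```

Emit:
step_arm(
  commands=[
    [2.5, 3.27, 0, 0, 0, 0],
    [2.5, 3.27, 0, 0, 0, 0],
    [2.5, 3.27, 0, 0, 0, 0],
    [2.5, 3.27, 0, 0, 0, 0],
    [2.5, 3.27, 0, 0, 0, 0],
    [2.5, 3.27, 0, 0, 0, 0],
    [0, 0, 0, 0, 0, 0],
    [0, 0, -4, 0, 0, 0],
    [0, 0, -4, 0, 0, 0],
    [0, 0, -2.6, 0, 0, 0],
    [0, 0, 0, 0, 0, 0],
    [0, 0, 0, 0, 0, 0],
  ],
)

```text
t: 7.75
tcp_pos: [0.5967, -0.0225, 0.0567]
tcp_rot: [-3.141, 0.0, 1.57]
force: [-0.3, -0.4, 0.9]
grip_width: 0.04
grasp_force: 0.0
```

Emit:
step_arm(
  commands=[
    [0, 0, 0, 0, 0, 0],
    [0, 0, 0, 0, 0, 0],
    [0, 0, 0, 0, 0, 0],
    [0, 0, 0, 0, 0, 0],
    [0, 0, 0, 0, 0, 0],
  ],
  fingers=-1,
)

```text
t: 8.25
tcp_pos: [0.5976, -0.0221, 0.0575]
tcp_rot: [3.141, 0.0, 1.571]
force: [-1.4, -1.0, 4.1]
grip_width: 0.0193
grasp_force: 15.0
```

Emit:
step_arm(
  commands=[
    [0, 0, 2, 0, 0, 0],
    [0, 0, 4, 0, 0, 0],
    [0, 0, 4, 0, 0, 0],
    [-2.16, -3.54, 2, 0, 0, 0],
    [-2.16, -3.54, 0, 0, 0, 0],
    [-2.16, -3.54, 0, 0, 0, 0],
    [-2.16, -3.54, 0, 0, 0, 0],
    [-2.16, -3.54, 0, 0, 0, 0],
    [-2.16, -3.54, 0, 0, 0, 0],
    [-2.16, -3.54, 0, 0, 0, 0],
    [0, 0, 0, 0, 0, 0],
    [0, 0, 0, 0, 0, 0],
  ],
)

```text
t: 9.45
tcp_pos: [0.4456, -0.2701, 0.1765]
tcp_rot: [3.141, -0.001, 1.568]
force: [0.8, 1.2, -0.5]
grip_width: 0.0196
grasp_force: 15.0
```

Emit:
step_arm(
  commands=[
    [0, 0, -3, 0, 0, 0],
    [0, 0, -4, 0, 0, 0],
    [0, 0, -4, 0, 0, 0],
    [0, 0, -2.6, 0, 0, 0],
    [0, 0, -1.6, 0, 0, 0],
    [0, 0, 0, 0, 0, 0],
    [0, 0, 0, 0, 0, 0],
  ],
)

```text
t: 10.15
tcp_pos: [0.4467, -0.2686, 0.0247]
tcp_rot: [-3.141, -0.001, 1.572]
force: [0.1, 1.1, -0.2]
grip_width: 0.0194
grasp_force: 15.0
```

Emit:
step_arm(
  commands=[
    [0, 0, -0.2, 0, 0, 0],
    [0, 0, 0, 0, 0, 0],
    [0, 0, 0, 0, 0, 0],
    [0, 0, 2, 0, 0, 0],
    [0, 0, 4, 0, 0, 0],
    [0, 0, 4, 0, 0, 0],
    [0, 0, 4, 0, 0, 0],
  ],
  fingers=-0.1,
)

```text
t: 10.85
tcp_pos: [0.4458, -0.2696, 0.1646]
tcp_rot: [3.141, 0.0, 1.57]
force: [1.0, -0.6, -0.3]
grip_width: 0.0395
grasp_force: 0.0
```

Emit:
step_arm(
  commands=[
    [1.65, 3.96, 0, 0, 0, -0.0985],
    [1.65, 3.96, 0, 0, 0, -0.0985],
    [1.65, 3.96, 0, 0, 0, -0.0985],
    [1.65, 3.96, 0, 0, 0, -0.0985],
    [1.65, 3.96, 0, 0, 0, -0.0985],
    [1.65, 3.96, 0, 0, 0, -0.0985],
    [1.65, 3.96, 0, 0, 0, -0.0985],
    [1.65, 3.96, 0, 0, 0, -0.0985],
    [1.65, 3.96, 0, 0, 0, -0.0985],
    [0, 0, 0, 0, 0, 0],
    [0, 0, 0, 0, 0, 0],
  ],
)

```text
t: 11.95
tcp_pos: [0.5946, 0.0874, 0.1629]
tcp_rot: [3.141, 0.0, 0.687]
force: [-0.0, -0.2, 0.2]
grip_width: 0.0398
grasp_force: 0.0
```

```bash
python3 -c "
from h import *
wsnap('w3');snap('top','top3')"
```

```text
11.95 [0.5946 0.0874 0.1629] [3.141 0.    0.687] [ 0.1   0.18  1.85 -0.    1.11  0.99]
```

View pics/w3.png

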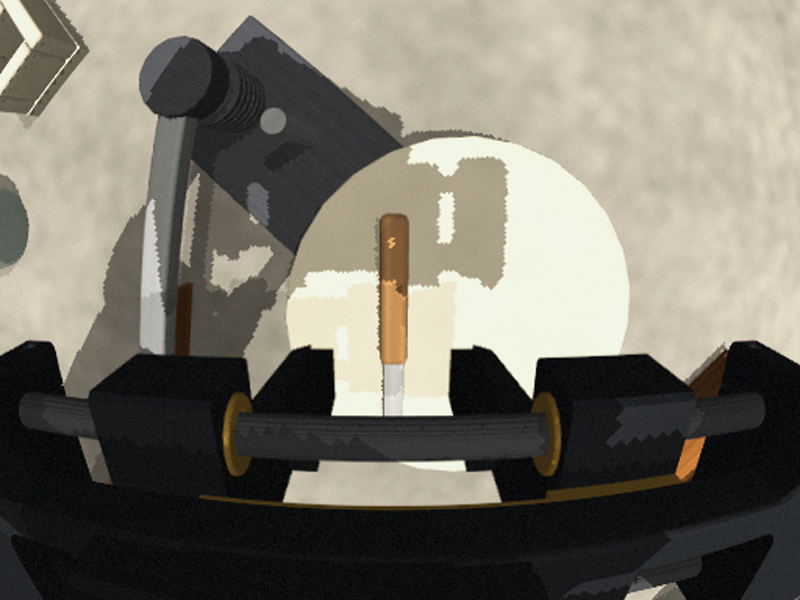

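The knife lies squarely between the fingers: its handle centre line is at column 394, the finger midline is about 392, and the handle end is at (394,214).

```bash
python3 -c "
from h import *
a=ww('w3',394,214,.055);b=ww('w3',394,363,.055);print(a,b,(a+b)/2,np.hypot(*(a-b)[:2]),np.arctan2(*(a-b)[1::-1]))
print('pivot',ww('w3',168,75,.115))"
```

```text
[0.63   0.1156 0.055 ] [0.5626 0.0601 0.055 ] [0.5963  0.08785 0.055  ] 0.08730985053245711 0.6888723807258297
pivot [0.6212 0.2392 0.115 ]
```

Emit:
step_arm(
  commands=[
    [0, 0, -4, 0, 0, 0],
    [0, 0, -4, 0, 0, 0],
    [0, 0, -2.5, 0, 0, 0],
    [0, 0, -1, 0, 0, 0],
    [0, 0, 0, 0, 0, 0],
    [0, 0, 0, 0, 0, 0],
  ],
)

```text
t: 12.65
tcp_pos: [0.5951, 0.0856, 0.0486]
tcp_rot: [3.141, -0.001, 0.683]
force: [-0.5, -0.2, 0.1]
grip_width: 0.0394
grasp_force: 0.0
```

Emit:
step_arm(
  commands=[
    [0, 0, 0, 0, 0, 0],
    [0, 0, 0, 0, 0, 0],
    [0, 0, 0, 0, 0, 0],
    [0, 0, 0, 0, 0, 0],
    [0, 0, 0, 0, 0, 0],
    [0, 0, 2, 0, 0, 0],
    [0, 0, 4, 0, 0, 0],
    [0, 0, 4, 0, 0, 0],
    [0, 0, 1, 0, 0, 0],
  ],
  fingers=-1,
  newtons=20,
)

```text
t: 13.55
tcp_pos: [0.5977, 0.0872, 0.1629]
tcp_rot: [3.137, -0.007, 0.685]
force: [0.8, 0.5, -0.3]
grip_width: 0.0156
grasp_force: 20.0
```

Emit:
step_arm(
  commands=[
    [0.644, -3.36, 0, 0, 0, -0.0931],
    [0.644, -3.36, 0, 0, 0, -0.0931],
    [0.644, -3.36, 0, 0, 0, -0.0931],
    [0.644, -3.36, 0, 0, 0, -0.0931],
    [0.644, -3.36, 0, 0, 0, -0.0931],
    [0.644, -3.36, 0, 0, 0, -0.0931],
    [0.644, -3.36, 0, 0, 0, -0.0931],
    [0.644, -3.36, 0, 0, 0, -0.0931],
    [0.644, -3.36, 0, 0, 0, -0.0931],
    [0, 0, 0, 0, 0, 0],
    [0, 0, 0, 0, 0, 0],
  ],
)

```text
t: 14.65
tcp_pos: [0.6517, -0.216, 0.156]
tcp_rot: [-3.141, 0.002, -0.154]
force: [-0.3, 0.1, 0.0]
grip_width: 0.0157
grasp_force: 20.0
```

```bash
python3 -c "
from h import *
wsnap('w4');snap('scene','sc4')"
```

```text
14.65 [ 0.6517 -0.216   0.156 ] [-3.141e+00  2.000e-03 -1.540e-01] [-0.36  0.34  1.66  0.    1.14  1.37]
```

View pics/w4.png

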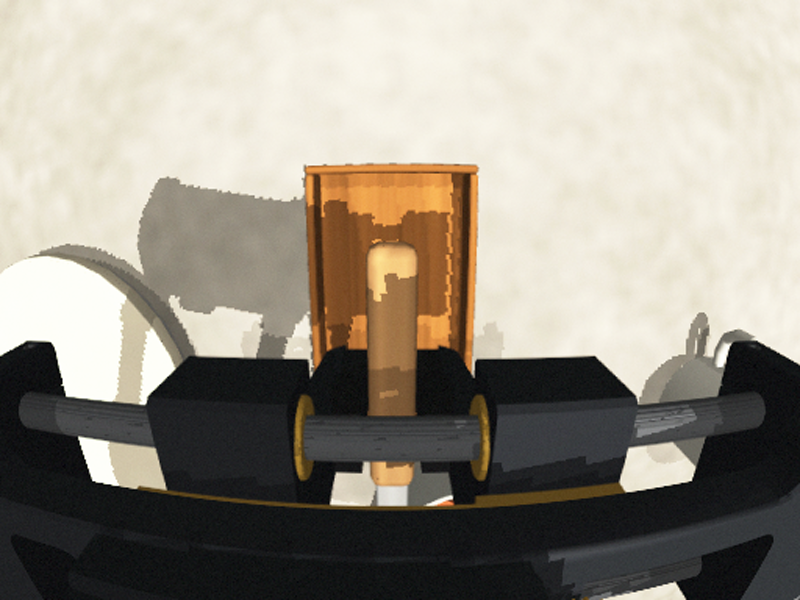

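The knife is held level, centred across the tray (column 392, with the tray walls at 310 and 473) and parallel to it.

Emit:
step_arm(
  commands=[
    [0, 0, -4, 0, 0, 0],
    [0, 0, -4, 0, 0, 0],
    [0, 0, -3.5, 0, 0, 0],
    [0, 0, -2, 0, 0, 0],
    [0, 0, -0.8, 0, 0, 0],
    [0, 0, 0, 0, 0, 0],
    [0, 0, 0, 0, 0, 0],
  ],
)

```text
t: 15.45
tcp_pos: [0.6536, -0.2153, 0.0161]
tcp_rot: [3.141, -0.002, -0.153]
force: [0.4, -0.8, 0.9]
grip_width: 0.0157
grasp_force: 20.0
```

Emit:
step_arm(
  commands=[
    [0, 0, -0.4, 0, 0, 0],
    [0, 0, 0, 0, 0, 0],
  ],
)

```text
t: 15.65
tcp_pos: [0.6534, -0.2159, 0.012]
tcp_rot: [3.141, -0.002, -0.153]
force: [1.0, -0.1, -0.4]
grip_width: 0.0157
grasp_force: 20.0
```

Emit:
step_arm(
  commands=[
    [0, 0, 0, 0, 0, 0],
    [0, 0, 0, 0, 0, 0],
    [0, 0, 0, 0, 0, 0],
    [0, 0, 2, 0, 0, 0],
    [0, 0, 4, 0, 0, 0],
    [0, 0, 4, 0, 0, 0],
    [0, 0, 4, 0, 0, 0],
    [0, 0, 4, 0, 0, 0],
    [0, 0, 3.5, 0, 0, 0],
  ],
  fingers=-0.3,
)

```text
t: 16.55
tcp_pos: [0.6528, -0.2158, 0.2284]
tcp_rot: [3.141, -0.002, -0.154]
force: [-1.1, -0.1, -0.3]
grip_width: 0.0306
grasp_force: 0.0
```

Emit:
step_arm(
  commands=[
    [-1.87, 3.27, 0, 0, 0, 0.059],
    [-1.87, 3.27, 0, 0, 0, 0.059],
    [-1.87, 3.27, 0, 0, 0, 0.059],
    [-1.87, 3.27, 0, 0, 0, 0.059],
    [-1.87, 3.27, 0, 0, 0, 0.059],
    [-1.87, 3.27, 0, 0, 0, 0.059],
    [-1.87, 3.27, 0, 0, 0, 0.059],
    [-1.87, 3.27, 0, 0, 0, 0.059],
    [-1.87, 3.27, 0, 0, 0, 0.059],
    [-1.87, 3.27, 0, 0, 0, 0.059],
    [-1.87, 3.27, 0, 0, 0, 0.059],
    [0, 0, 0, 0, 0, 0],
  ],
  fingers=0.3,
)

```text
t: 17.75
tcp_pos: [0.4448, 0.1468, 0.2259]
tcp_rot: [-3.14, -0.0, 0.501]
force: [-0.1, -0.1, 0.6]
grip_width: 0.0575
grasp_force: 0.0
```

```bash
python3 -c "
from h import *
wsnap('w5');snap('scene','sc5')
a=cv2.imread('pics/sc5.png')[200:500,50:600]; b=cv2.resize(cv2.imread('pics/w5.png'),(400,300)); c=np.zeros((600,550,3),np.uint8); c[:300]=a; c[300:,:400]=b; cv2.imwrite('pics/m5.png',c)"
```

```text
17.75 [0.4448 0.1468 0.2259] [-3.14  -0.     0.501] [ 0.26 -0.13  2.04  0.    1.22  1.33]
```

View pics/m5.png

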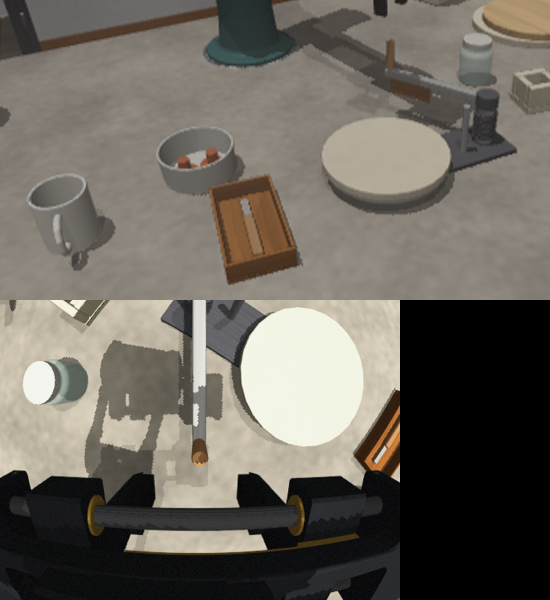

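The mosaic shows both lids in the tub, the knife flat in the tray, the disc empty, and the handle top at about (400,320) in the wrist picture.

```bash
python3 -c "
from h import *
print(ww('w5',400,320,.164))"
```

```text
[0.4456 0.1436 0.164 ]
```

Emit:
step_arm(
  commands=[
    [0.1, -0.2, -2, 0, 0, 0],
    [0, 0, -3, 0, 0, 0],
    [0, 0, -3, 0, 0, 0],
    [0, 0, -2.2, 0, 0, 0],
    [0, 0, -0.8, 0, 0, 0],
    [0, 0, 0, 0, 0, 0],
  ],
)

```text
t: 18.45
tcp_pos: [0.4474, 0.1408, 0.1146]
tcp_rot: [-3.141, 0.003, 0.494]
force: [-0.3, 0.5, 0.3]
grip_width: 0.0574
grasp_force: 0.0
```

Emit:
step_arm(
  commands=[
    [0, 0, 0, 0, 0, 0],
    [0, 0, 0, 0, 0, 0],
    [0, 0, 0, 0, 0, 0],
    [0, 0, 0, 0, 0, 0],
    [0, 0, 0, 0, 0, 0],
    [0, 0, 0, 0, 0, 0],
  ],
  fingers=-1,
  newtons=30,
)

```text
t: 19.05
tcp_pos: [0.4479, 0.1425, 0.1162]
tcp_rot: [-3.141, -0.001, 0.495]
force: [-0.5, 1.4, 2.3]
grip_width: 0.0149
grasp_force: 30.0
```

Emit:
step_arm(
  commands=[
    [0.53, -0.84, 0, 0, 0, 0.05],
    [0.53, -0.84, 0, 0, 0, 0.05],
    [0.61, -0.79, 0, 0, 0, 0.05],
    [0.61, -0.79, 0, 0, 0, 0.05],
    [0.68, -0.72, 0, 0, 0, 0.05],
    [0.68, -0.72, 0, 0, 0, 0.05],
    [0.75, -0.65, 0, 0, 0, 0.05],
    [0.75, -0.65, 0, 0, 0, 0.05],
    [0.82, -0.57, 0, 0, 0, 0.05],
    [0.82, -0.57, 0, 0, 0, 0.05],
    [0, 0, 0, 0, 0, 0],
  ],
)

```text
t: 20.15
tcp_pos: [0.5158, 0.0707, 0.1161]
tcp_rot: [-3.141, -0.0, 0.995]
force: [-3.5, 2.8, 6.8]
grip_width: 0.0151
grasp_force: 30.0
```

Emit:
step_arm(
  commands=[
    [0.87, -0.49, 0, 0, 0, 0.05],
    [0.87, -0.49, 0, 0, 0, 0.05],
    [0.91, -0.4, 0, 0, 0, 0.05],
    [0.91, -0.4, 0, 0, 0, 0.05],
    [0.95, -0.31, 0, 0, 0, 0.05],
    [0.95, -0.31, 0, 0, 0, 0.05],
    [0.97, -0.21, 0, 0, 0, 0.05],
    [0.97, -0.21, 0, 0, 0, 0.05],
    [0.8, -0.1, 0, 0, 0, 0.04],
    [0, 0, 0, 0, 0, 0],
  ],
)

```text
t: 21.15
tcp_pos: [0.597, 0.0416, 0.1161]
tcp_rot: [-3.139, 0.0, 1.435]
force: [-5.9, 0.9, 8.1]
grip_width: 0.0149
grasp_force: 30.0
```

Emit:
step_arm(
  commands=[
    [0.4, -0.04, 0, 0, 0, 0.02],
    [0.3, -0.03, 0, 0, 0, 0.015],
    [0, 0, 0, 0, 0, 0],
  ],
)

```text
t: 21.45
tcp_pos: [0.6033, 0.0409, 0.1161]
tcp_rot: [-3.139, 0.001, 1.47]
force: [-6.6, 0.3, 7.5]
grip_width: 0.0155
grasp_force: 30.0
```

Emit:
step_arm(
  commands=[
    [0.3, -0.03, 0, 0, 0, 0.015],
    [0.2, -0.02, 0, 0, 0, 0.01],
    [0, 0, 0, 0, 0, 0],
  ],
)

```text
t: 21.75
tcp_pos: [0.6082, 0.0405, 0.1161]
tcp_rot: [-3.139, 0.0, 1.494]
force: [-6.6, 1.4, 7.5]
grip_width: 0.0152
grasp_force: 30.0
```

Emit:
step_arm(
  commands=[
    [0.2, 0, 0, 0, 0, 0.005],
    [0.2, 0, 0, 0, 0, 0.005],
    [0, 0, 0, 0, 0, 0],
    [0, 0, 0, 0, 0, 0],
  ],
)

```text
t: 22.15
tcp_pos: [0.6091, 0.0404, 0.1161]
tcp_rot: [-3.132, 0.001, 1.504]
force: [-15.8, -0.5, 13.7]
grip_width: 0.0148
grasp_force: 30.0
```

Force rose from about 6.6 N to 15.8 N and the motion stopped, so the arm is against its stop. I'll hold there for a moment, take one last look and hand in.

Emit:
step_arm(
  commands=[
    [0, 0, 0, 0, 0, 0],
    [0, 0, 0, 0, 0, 0],
    [0, 0, 0, 0, 0, 0],
    [0, 0, 0, 0, 0, 0],
    [0, 0, 0, 0, 0, 0],
  ],
)

```text
t: 22.65
tcp_pos: [0.6091, 0.0405, 0.1161]
tcp_rot: [-3.132, 0.001, 1.504]
force: [-15.9, 0.5, 12.9]
grip_width: 0.0151
grasp_force: 30.0
```

```bash
python3 -c "
from h import *
snap('scene','sc6')"
```

```text
(no output)
```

View pics/sc6.png

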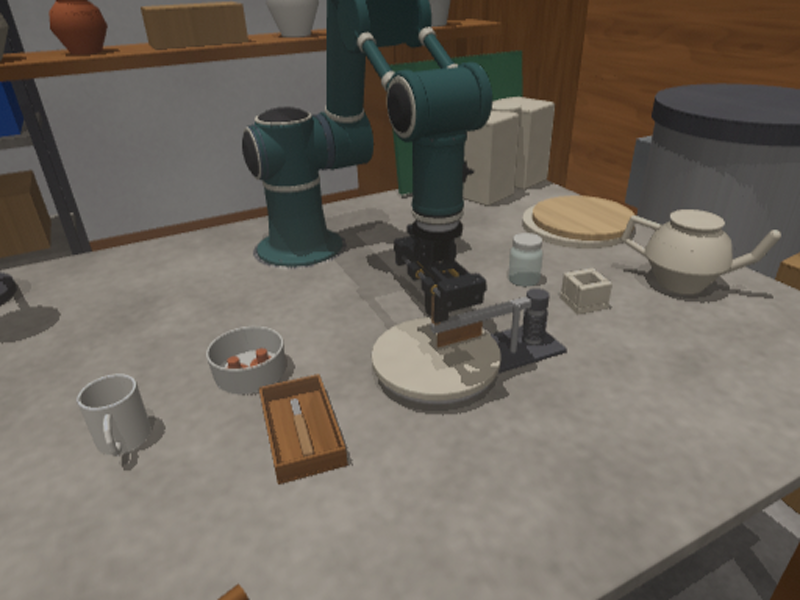

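The arm lies over the empty disc with its bar against the post at (515,320). The lids are in the tub at (248,358) and the knife is flat in the tray at (302,427).

```bash
python3 -c "
from plant import env
print(env.hand_in())"
```

```text
the job is handed in; nothing more can be done
None
```

The job is handed in at about 23 s of the 72 s allowed: both lids are in the tub, the knife lies flat in the tray, and the gripper is holding the profile arm against its stop with about 16 N; no verdict came back.

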